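# Lay over two four-way tube racks and line them up at the autosampler

## Robot

A 6-joint arm with a two-finger parallel gripper is mounted at the origin on the work surface. World frame = base frame: x ahead of the robot, y to its left, z up, the work surface at z = 0. Lengths are in m, angles in rad, forces in N, time in s.
With the tool pointing down it reaches from about 0.3 to 0.775 m from the base axis. Payload 14.6 kg.
Tool frame: the origin (TCP) lies midway between the tips of the shut fingers; the grasp point (between the pads) lies r.grip_point_offset behind it (r.grip_point_offset is the distance from the TCP to the grasp point, in m); z points along the fingers, y is the direction in which the jaws open and shut (so a half turn about z gives the same grasp; the last joint's range is limited). The gripper opens to 85 mm and grips with 20 to 120 N. Pads are 22 mm wide; open, the fingers measure 114 mm over their backs; the gripper's body (76 mm by 85 mm) begins 54 mm behind the grasp point. The pads swing forward as they close: fully open they stand 13 mm farther back than shut.
Start: joints at [1.058, 0.3, 1.521, -0, 1.321, -0.067], TCP at [0.237, 0.496, 0.197] pointing down, gripper open.
Joint ranges: [-3.03, 3.03], [-0.79, 2.21], [0.23, 2.52], [-1.04, 4.18], [0, 3.07], [-2.55, 2.55]. Speed limits (rad/s): [2.22, 2.22, 2.57, 3.14, 3.14, 3.14].

## Interface

Orientations are given as a 3x3 rotation matrix whose columns are the frame's x, y, z axes.
In Python, from plant import readout, viewer, ticket, r gives the robot as it stands.
- The arm moves only by the tool drive_tool, never from a script. Its argument "steps" is a list of rows, each a list of 3 entries, a list of its own where there are three numbers: the shift along the tool's x, y, z in mm, then the turn, a rotation vector about the tool's x, y, z in degrees, then the opening, from -1 (shut) to 1 (fully open). A call has 1 to 10 rows; each row is the pose to reach, as a shift and turn from the pose measured when the call began, along the tool's axes at that moment; what a row does not reach only later rows make up. A row lasts 1/8 s, in which the tool goes at most 62.5 mm and 10.7 degrees, less where a joint would pass 70% of its speed; a pose out of reach is approached as far as the arm can. A call with a gripper value outside its range is refused whole. The fingers move at their own pace and stop on an object; "force" is the grip in N (left out, the last holds). Time passes only in rows, so rows that repeat a pose let the fingers close. It gives the time, the measured TCP pose, the force and the opening at its end, in the units of the state.
- readout.sense(): the state, without advancing time (a new reading comes with each control period).
- viewer.capture(name): name is "scene" or "top"; returns a dict with "pixels" (400x640x3 uint8, red, green, blue), "depth" (400x640 float32, m along the optical axis (not along the pixel's ray), 0 where there is no reading), "mtx" (3x3 intrinsics, pixels), "R" (3x3) and "t" (3): a world point X has camera coordinates R X + t. Camera axes: x right, y down, z forward; pixel columns grow to the right and rows downward; lengths in m; the calibration is good to about 2 mm. A picture is of the moment at which its call begins.
- ticket.close_job(): hands the job in, once; it reports no verdict.
The state is a dict: "time": time; "q": joint angles; "qvel": joint speeds; "joint_efforts": joint torques, N m; "tool_pos": TCP position; "orientation": TCP orientation; "wrist_force": force on the tool from outside, world axes, zero at the start; "moment": the same for the moment, N m; "width": finger opening in m.
Only numpy, scipy, OpenCV 4.12 (cv2) and the standard library are available. Lean on these libraries where they do the work, as an engineer would, in place of code of your own. Each camera call takes 0.05 s, during which the arm holds its last target.

## Task

Two white four-way tube racks stand on their narrow sides in front of the autosampler, one facing each way. By pushing with the fingertips only, tip each rack over so that it lies flat on the bench with its eighteen large holes (3 rows of 6) facing up, and push it along until its long side sits flush against the autosampler's front edge. Do not pick the racks up, and leave the orange caps, the tube, the bottles and the flask standing where they are.

Things in the scene. Friction and masses are not known exactly. Their poses are not given: they have to be found in the camera images.
- rack_a: white block 173 mm long (own y), 95 wide (own z), 52 thick (own x), 170-340 g, friction 0.45-0.75; origin: its centre. Own +x points out of the 95x173 face with 18 large holes (17 mm, 3 rows of 6); -x face: 32 small holes (11 mm). Starts on a narrow side, own z up, 95 tall, long side nearly parallel to the autosampler front; its 18-hole face looks towards the robot.
- rack_b: white block 173 mm long (own y), 95 wide (own z), 52 thick (own x), 170-340 g, friction 0.45-0.75; origin: its centre. Own +x points out of the 95x173 face with 18 large holes (17 mm, 3 rows of 6); -x face: 32 small holes (11 mm). Starts on a narrow side, own z up, 95 tall, long side nearly parallel to the autosampler front; its 18-hole face looks away from the robot.
- autosampler: fixed autosampler beyond the racks, black base, white tray, 620 mm wide (own y), 400 deep. Origin: middle of its front edge at bench level; own x points into it, away from the robot. Its upright front face (own x = 0) spans 6 to 60 mm above the bench; a rack lying flush has its centre at own x = -47.5 mm. On its deck tube racks (133 mm high) and a probe arm (221 mm) start 185 mm behind the front.
- cap0: orange screw cap, 35 mm across, 14 mm high, lying loose between the two racks; origin at the centre of its underside
- cap1: orange screw cap, 35 mm across, 14 mm high, lying loose beyond an outer end of the racks; origin at the centre of its underside
- cap2: orange screw cap, 35 mm across, 14 mm high, lying loose beyond the other outer end; origin at the centre of its underside
- tube: clear standing 50 mL tube with orange cap, 35 mm across, 116 mm high; origin at the centre of its underside, z axis up
- bottle_big: white bottle with paper label, 68 mm across, 150 mm high; origin at the centre of its underside, z axis up
- bottle_small: small white bottle, 50 mm across, 105 mm high; origin at the centre of its underside, z axis up
- flask: glass volumetric flask with blue stopper, 62 mm across, 170 mm high; origin at the centre of its underside, z axis up
Not all that is in view belongs to the job. Leave any green look-alike of the rack_a alone. Leave any turquoise look-alike of the cap1 alone.

How it is judged:
At the end, for the whole second after the job is handed in: Both racks lie flat (within 3.4 degrees) with the eighteen-hole face up, at rest, their long sides within 2 degrees of parallel to the autosampler's front and within 5 mm of it (measured at the middle); no cap, tube, bottle or flask has moved more than 30 mm or been tipped over (angle between each of rack_a, rack_b's own x axis and vertical below 0.06 rad and height (world z) of each of rack_a, rack_b below 0.03 m and angle between the y axis of each of rack_a, rack_b and the y axis of autosampler, either way round below 0.035 rad and x of rack_a in the frame of autosampler between -0.0525 and -0.04 m and linear speed of each of rack_a, rack_b below 0.01 m/s and x of rack_b in the frame of autosampler between -0.0525 and -0.04 m and not (distance of any of cap0, cap1, cap2, tube, bottle_big, bottle_small, flask from where it was at the start of the episode above 0.03 m or angle between any of cap0, cap1, cap2, tube, bottle_big, bottle_small, flask's own z axis and vertical above 0.35 rad)); the robot touches nothing.
It fails at once if a rack is lifted or carried instead of being tipped and pushed (height (world z) of any of rack_a, rack_b above 0.072 m or (angle between rack_a's own x axis and vertical below 0.3 rad and height (world z) of rack_a above 0.046 m) or (angle between rack_a's own x axis and vertical between 1.2708 and 1.8708 rad and angle between rack_a's own z axis and vertical below 0.3 rad and height (world z) of rack_a above 0.062 m) or (angle between rack_b's own x axis and vertical below 0.3 rad and height (world z) of rack_b above 0.046 m) or (angle between rack_b's own x axis and vertical between 1.2708 and 1.8708 rad and angle between rack_b's own z axis and vertical below 0.3 rad and height (world z) of rack_b above 0.062 m)).
It fails at once if a cap, the tube, a bottle or the flask is moved more than 30 mm or knocked over (distance of any of cap0, cap1, cap2, tube, bottle_big, bottle_small, flask from where it was at the start of the episode above 0.03 m or angle between any of cap0, cap1, cap2, tube, bottle_big, bottle_small, flask's own z axis and vertical above 0.35 rad).
It also fails if it takes over 59 s, if anything falls off the work surface, if the arm or the gripper's body presses on something with over 40 N, if the wrist force passes 120 N, or if a joint passes its speed limit or range.

## Working session

There is one attempt and no reset: what is moved stays moved. The work goes in short steps, Python scripts to look and compute and a tool call to move; the robot and the scene stay as the last step left them, time stands still between calls to the robot, and variables do not carry over. Pictures are saved under pics/ and viewed, and the job is handed in when it is done.

Besides the shell and the picture viewer there is one more tool, called after "Request:" as a command line: name --argument value ..., lists and objects as JSON in quotes. drive_tool: Moves the arm, as the interface text tells. Its arguments: {"type":"object","properties":{"steps":{"type":"array"},"force":{"type":"number"}},"required":["steps"]}

```bash
ls; mkdir -p pics; cat > h.py <<'E'
import numpy as np,cv2
from plant import readout,viewer,ticket,r
def cap(n,f):
    c=viewer.capture(n); cv2.imwrite('pics/'+f,c['pixels'][:,:,::-1]); np.savez('/tmp/'+f+'.npz',**c); return c
def pts(c):
    d=c['depth'];v,u=np.mgrid[:400,:640]
    P=np.stack([u,v,np.ones_like(u)],-1)@np.linalg.inv(c['mtx']).T*d[...,None]
    return (P-c['t'])@c['R']
E
python3 - <<'E'
from h import *
np.set_printoptions(precision=4,suppress=True)
s=readout.sense();print(s)
print(r.grip_point_offset)
for n in('scene','top'):
    c=cap(n,n+'0.png');print(n,c['mtx'],c['R'],-c['R'].T@c['t'])
E
```

```text
pics
{'time': 0.0, 'q': array([ 1.0584,  0.3005,  1.5216, -0.    ,  1.3207, -0.0666]), 'qvel': array([-0.0004, -0.0004, -0.0001,  0.0008,  0.002 , -0.0014]), 'joint_efforts': array([  0.0013, -54.3485, -36.1805,   0.0001,   0.0038,   0.    ]), 'tool_pos': array([0.237 , 0.496 , 0.1961]), 'orientation': array([[-0.9023,  0.4312, -0.0006],
       [ 0.4312,  0.9023, -0.001 ],
       [ 0.0001, -0.0012, -1.    ]]), 'wrist_force': array([-0.0371,  0.4449, -0.318 ]), 'moment': array([-0.0154,  0.047 , -0.0025]), 'width': 0.08492729502352817}
0.0187
scene [[469.4069   0.     319.113 ]
 [  0.     469.4069 199.5408]
 [  0.       0.       1.    ]] [[ 0.5584  0.8296 -0.0001]
 [ 0.5484 -0.3692 -0.7503]
 [-0.6225  0.4189 -0.6611]] [ 1.4862 -0.5972  1.0222]
top [[481.1509   0.     317.953 ]
 [  0.     481.1509 200.2328]
 [  0.       0.       1.    ]] [[ 0.011  -0.9999  0.0095]
 [-0.9983 -0.0115 -0.0579]
 [ 0.058  -0.0089 -0.9983]] [0.495  0.0025 1.3282]
```

View pics/scene0.png

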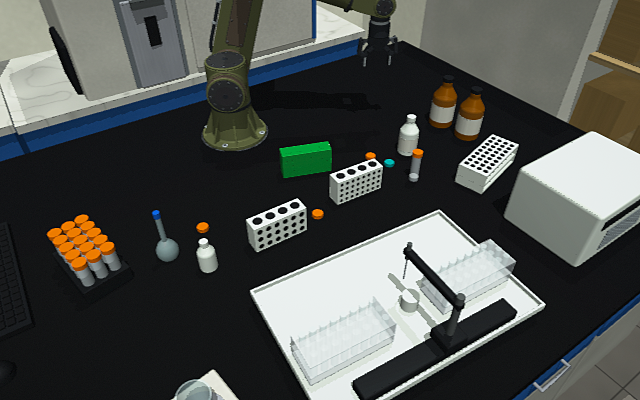

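View pics/top0.png

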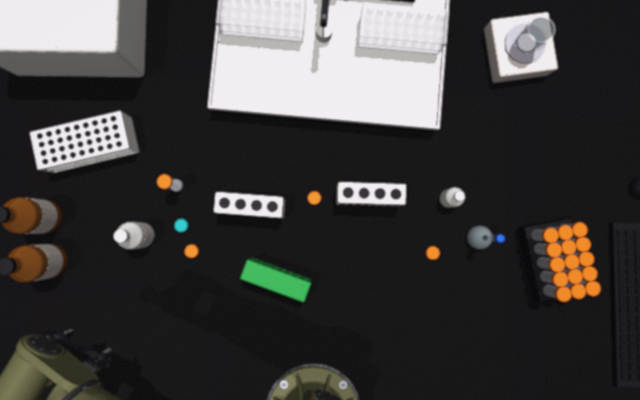

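```bash
python3 - <<'E'
from h import *
np.set_printoptions(precision=4,suppress=True)
for n in('top','scene'):
    c=dict(np.load(f'/tmp/{n}0.png.npz'));P=pts(c);im=c['pixels'].astype(int);hsv=cv2.cvtColor(c['pixels'],cv2.COLOR_RGB2HSV)
    def comps(m,name,mn=12):
        k,l,st,ce=cv2.connectedComponentsWithStats(m.astype(np.uint8))
        for i in range(1,k):
            if st[i,4]<mn: continue
            q=P[(l==i)&(c['depth']>0)]
            print(n,name,ce[i].round(1),st[i,4],'med',np.median(q,0),'lo',np.percentile(q,2,0),'hi',np.percentile(q,98,0))
    reg=(P[...,0]>.2)&(P[...,0]<.75)&(abs(P[...,1])<.45)
    comps(reg&(hsv[...,0]<22)&(hsv[...,1]>150)&(hsv[...,2]>120),'orange')
    comps(reg&(P[...,2]>.088)&(P[...,2]<.102)&(hsv[...,1]<60)&(hsv[...,2]>20),'racktop')
    comps(reg&(P[...,2]>.03)&(P[...,2]<.085)&(hsv[...,1]<60)&(hsv[...,2]>20),'mid',30)
    # autosampler front edge
    m=(P[...,2]>.03)&(P[...,0]>.62)&(P[...,0]<.9)&(abs(P[...,1])<.4)
    q=P[m]; 
    print('as z',np.median(q[:,2]))
    for y in np.arange(-.28,.29,.07):
        s=q[abs(q[:,1]-y)<.004]
        if len(s): print(round(y,2),s[:,0].min(), s[np.argmin(s[:,0])])
for n in('top','scene'):
    im=cv2.imread(f'pics/{n}0.png')
    cr=im[90:290,100:500] if n=='top' else im[110:310,140:540]
    cv2.imwrite(f'pics/{n}0z.png',cv2.resize(cr,None,fx=2,fy=2,interpolation=cv2.INTER_CUBIC))
E
```

```text
top orange [163.9 181.1] 183 med [0.6095 0.3824 0.115 ] lo [ 0.5924  0.3659 -0.0031] hi [0.6397 0.4323 0.1198]
top orange [313.8 197.4] 152 med [0.5798 0.0018 0.0129] lo [ 0.5616 -0.0149 -0.0039] hi [0.5974 0.0182 0.0193]
top orange [191.  250.7] 156 med [0.4296 0.3344 0.0125] lo [ 0.413   0.3182 -0.0023] hi [0.4475 0.3513 0.0185]
top orange [432.5 252.5] 152 med [ 0.4333 -0.3234  0.0135] lo [ 0.4147 -0.3438 -0.0046] hi [ 0.4492 -0.3053  0.02  ]
top racktop [371.  193.3] 1339 med [ 0.5863 -0.1447  0.0951] lo [ 0.5613 -0.2276  0.0898] hi [ 0.6113 -0.0623  0.0997]
top racktop [247.7 204.7] 1355 med [0.5529 0.1712 0.0947] lo [0.527  0.0888 0.0895] hi [0.5801 0.2546 0.0995]
top racktop [454.5 197.5] 13 med [ 0.5764 -0.3594  0.0951] lo [ 0.5711 -0.3647  0.0886] hi [ 0.5888 -0.3566  0.1011]
top racktop [139.2 235.6] 64 med [0.4702 0.4454 0.0963] lo [0.4522 0.4407 0.0885] hi [0.4924 0.4498 0.1012]
top mid [174.6 184.9] 62 med [0.6043 0.3701 0.0542] lo [0.5944 0.3672 0.032 ] hi [0.6201 0.3802 0.08  ]
top mid [353.5 201.1] 71 med [ 0.5612 -0.0983  0.0644] lo [ 0.5594 -0.1749  0.0324] hi [ 0.6
[... 2389 characters left out ...]
41]
scene mid [170.2 244.6] 159 med [ 0.4957 -0.4389  0.0479] lo [ 0.4768 -0.4495  0.0311] hi [ 0.5121 -0.4208  0.0784]
scene mid [206.6 255.7] 320 med [ 0.6036 -0.3735  0.0636] lo [ 0.582  -0.3924  0.0326] hi [ 0.6142 -0.3471  0.0835]
as z 0.04872008275377818
-0.28 0.7742718608417998 [ 0.7743 -0.2833  0.0605]
-0.21 0.6232855947557531 [ 0.6233 -0.213   0.0523]
-0.14 0.6200585497130513 [ 0.6201 -0.1364  0.0837]
-0.07 0.6200639556426228 [ 0.6201 -0.0716  0.0815]
0.0 0.7976336145430684 [ 0.7976 -0.0019  0.0477]
0.07 0.8040784096824419 [0.8041 0.0675 0.0618]
0.14 0.804866342291668 [0.8049 0.1427 0.0569]
0.21 0.8112870347354931 [0.8113 0.2115 0.0577]
0.28 0.8200289762668672 [0.82   0.2764 0.0592]
```

View pics/scene0z.png

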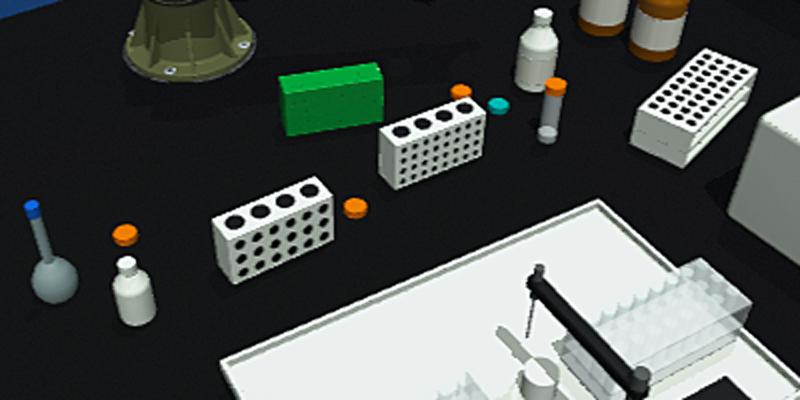

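View pics/top0z.png

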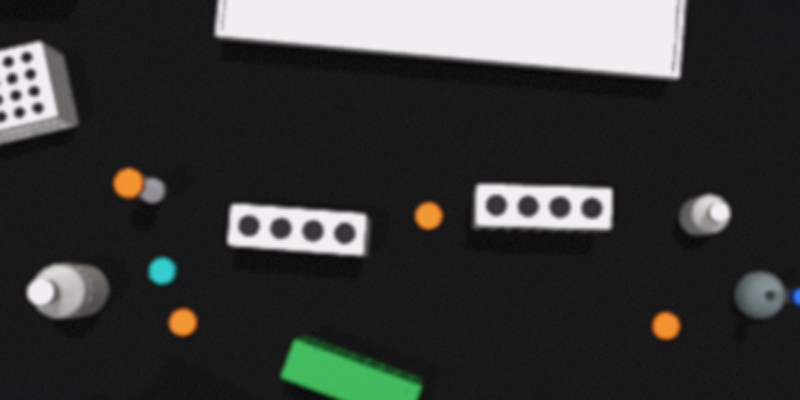

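```bash
python3 - <<'E'
from h import *
np.set_printoptions(precision=4,suppress=True)
def ray(c,u,v,z):
    d=c['R'].T@np.linalg.inv(c['mtx'])@[u,v,1];o=-c['R'].T@c['t'];return o+d*(z-o[2])/d[2]
T=dict(np.load('/tmp/top0.png.npz'));S=dict(np.load('/tmp/scene0.png.npz'))
print('cap0',ray(T,313.8,197.4,.014),ray(S,317.2,212.5,.014))
print('cap2',ray(T,432.5,252.5,.014),ray(S,202.3,226,.014))
tp=readout.sense()['tool_pos']
for c,n in((T,'top'),(S,'scene')):
    p=c['mtx']@(c['R']@tp+c['t']);print(n,p[:2]/p[2])
    P=pts(c); m=(abs(P[...,0]-.4)<.05)&(abs(P[...,1])<.1)&(abs(P[...,2])<.05);print('bench z',np.median(P[...,2][m]))
for n in('top','scene'):
    im=cv2.imread(f'pics/{n}0.png')
    cr=im[300:400,20:160] if n=='top' else im[0:100,330:470]
    cv2.imwrite(f'pics/{n}0g.png',cv2.resize(cv2.convertScaleAbs(cr,alpha=2.5),None,fx=5,fy=5,interpolation=cv2.INTER_CUBIC))
for z0,nm,yr in((.095,'b',(-.25,-.04)),(.095,'a',(.07,.27))):
  for c,n in((T,'top'),(S,'scene')):
    P=pts(c);g=c['pixels'].min(2)>90
    m=g&(abs(P[...,2]-z0)<.006)&(P[...,1]>yr[0])&(P[...,1]<yr[1])&(P[...,0]>.5)&(P[...,0]<.65)
    v,u=np.nonzero(m)
    Q=np.array([ray(c,a,b,z0)[:2] for a,b in zip(u,v)],np.float32)
    print(nm,n,cv2.minAreaRect(Q))
# front edge by bright tray, top cam, z=.06
c=T;e=[]
for y in np.arange(215,436,4):
    col=c['pixels'][60:140,y].min(1)
    k=np.nonzero(col>120)[0].max()+60.5
    e.append(ray(c,y,k,.06)[:2])
e=np.array(e);p=np.polyfit(e[:,1],e[:,0],1);print('top front x = ',p,np.abs(np.polyval(p,e[:,1])-e[:,0]).max(),e[:,1].min(),e[:,1].max())
E
```

```text
cap0 [0.579  0.0023 0.014 ] [0.5848 0.002  0.014 ]
cap2 [ 0.4323 -0.3229  0.014 ] [ 0.4392 -0.3226  0.014 ]
top [ 98.2962 337.7306]
bench z 6.704286855731313e-05
scene [374.3378  75.9701]
bench z 0.0004542883765653556
b top ((0.5861400365829468, -0.14464500546455383), (0.17094245553016663, 0.052118249237537384), 89.1075210571289)
b scene ((0.5962040424346924, -0.14674490690231323), (0.17354804277420044, 0.05711769312620163), 88.78822326660156)
a top ((0.5532267689704895, 0.17129318416118622), (0.17236670851707458, 0.05192122235894203), 86.25402069091797)
a scene ((0.564988374710083, 0.168812096118927), (0.17544154822826385, 0.060364969074726105), 86.19546508789062)
top front x =  [0.0788 0.7885] 0.0012460586203163482 -0.3191256338592355 0.2682164615126809
```

View pics/scene0g.png

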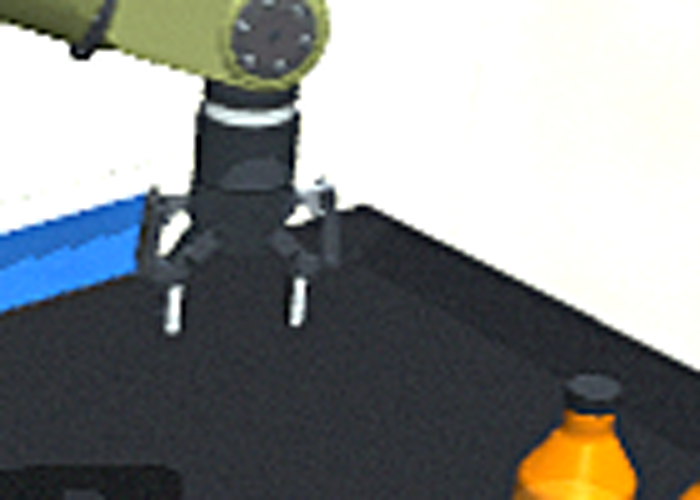

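View pics/top0g.png

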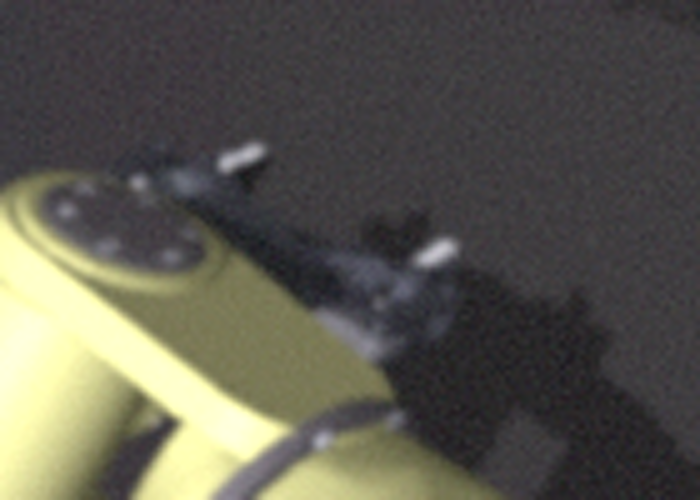

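```bash
python3 - <<'E'
from h import *
s=readout.sense();O=s['orientation'];tp=s['tool_pos']
for n in('top','scene'):
    c=dict(np.load(f'/tmp/{n}0.png.npz'))
    for sx in(-.011,0,.011):
      for sy in(-.0425,.0425):
        for dz in (-.013,-.033):
          p=c['mtx']@(c['R']@(tp+O@[sx,sy,dz])+c['t']);print(n,sx,sy,dz,(p[:2]/p[2]).round(1))
E
```

```text
top -0.011 -0.0425 -0.013 [114.6 342.9]
top -0.011 -0.0425 -0.033 [110.9 345.1]
top -0.011 0.0425 -0.013 [ 81.5 326.3]
top -0.011 0.0425 -0.033 [ 77.2 328.1]
top 0 -0.0425 -0.013 [112.3 347.3]
top 0 -0.0425 -0.033 [108.6 349.5]
top 0 0.0425 -0.013 [ 79.2 330.7]
top 0 0.0425 -0.033 [ 74.9 332.6]
top 0.011 -0.0425 -0.013 [110.1 351.7]
top 0.011 -0.0425 -0.033 [106.3 354. ]
top 0.011 0.0425 -0.013 [ 76.9 335.1]
top 0.011 0.0425 -0.033 [ 72.6 337.1]
scene -0.011 -0.0425 -0.013 [364.2  74.9]
scene -0.011 -0.0425 -0.033 [364.6  69.9]
scene -0.011 0.0425 -0.013 [386.3  73.4]
scene -0.011 0.0425 -0.033 [386.8  68.4]
scene 0 -0.0425 -0.013 [363.6  73.5]
scene 0 -0.0425 -0.033 [363.9  68.6]
scene 0 0.0425 -0.013 [385.6  72. ]
scene 0 0.0425 -0.033 [386.1  67.1]
scene 0.011 -0.0425 -0.013 [363.   72.2]
scene 0.011 -0.0425 -0.033 [363.3  67.3]
scene 0.011 0.0425 -0.013 [384.8  70.7]
scene 0.011 0.0425 -0.033 [385.3  65.8]
```

Request:
drive_tool --steps '[[[-355, -184, 0], [0, 0, -21], 0.5], [[-355, -184, 0], [0, 0, -21], 0.5], [[-355, -184, 0], [0, 0, -21], 0.5], [[-355, -184, 0], [0, 0, -21], 0.5], [[-355, -184, 0], [0, 0, -21], 0.5], [[-355, -184, 0], [0, 0, -21], 0.5], [[-355, -184, 0], [0, 0, -21], 0.5], [[-355, -184, 0], [0, 0, -21], 0.5], [[-355, -184, 0], [0, 0, -21], 0.5], [[-355, -184, 0], [0, 0, -21], 0.5]]'

```text
time: 1.35
tool_pos: [0.4775, 0.1778, 0.1963]
orientation: [[-0.997, 0.078, -0.001], [0.078, 0.997, -0.001], [0.001, -0.001, -1.0]]
wrist_force: [0.2, -0.5, 0.1]
width: 0.0642
```

Request:
drive_tool --steps '[[[0, 0, 60], [0, 0, 0], 0.5], [[0, 0, 120], [0, 0, 0], 0.5], [[0, 0, 126], [0, 0, 0], 0.5], [[0, 0, 126], [0, 0, 0], 0.5], [[0, 0, 126], [0, 0, 0], 0.5]]'

```text
time: 1.98
tool_pos: [0.4786, 0.1782, 0.0728]
orientation: [[-0.997, 0.078, 0.003], [0.078, 0.997, 0.0], [-0.003, 0.0, -1.0]]
wrist_force: [-1.2, 1.1, -0.1]
width: 0.0638
```

```bash
python3 - <<'E'
from h import *
a=cap('top','top1.png')['pixels'][90:290,100:420,::-1];b=cap('scene','scene1.png')['pixels'][90:290,220:540,::-1]
cv2.imwrite('pics/1.png',cv2.convertScaleAbs(cv2.resize(np.vstack([a,b]),None,fx=1.5,fy=1.5,interpolation=cv2.INTER_CUBIC),alpha=1.5))
E
```

```text
(no output)
```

View pics/1.png

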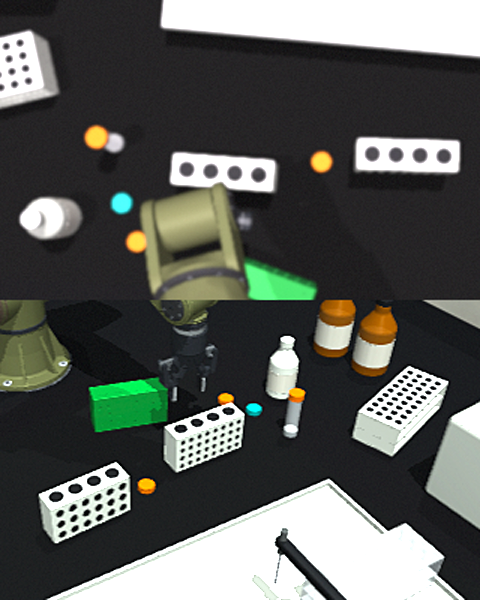

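Request:
drive_tool --steps '[[[-15, 0, 0], [0, 0, 0], 0.5], [[-28, 0, 0], [0, 0, 0], 0.5], [[-35, 0, 0], [0, 0, 0], 0.5], [[-41, 0, 0], [0, 0, 0], 0.5], [[-47, 0, 0], [0, 0, 0], 0.5], [[-53, 0, 0], [0, 0, 0], 0.5], [[-58, 0, 0], [0, 0, 0], 0.5]]'

```text
time: 2.95
tool_pos: [0.5364, 0.1735, 0.0722]
orientation: [[-0.997, 0.078, 0.002], [0.078, 0.997, -0.0], [-0.002, 0.0, -1.0]]
wrist_force: [-1.3, -0.4, 0.1]
width: 0.0637
```

```bash
cat > look.py <<'E'
from h import *
import sys
n=sys.argv[1]
a=cap('top',f'top{n}.png')['pixels'][60:260,120:440,::-1];b=cap('scene',f'scene{n}.png')['pixels'][90:290,220:540,::-1]
if len(sys.argv)>2: b=cv2.imread(f'pics/scene{n}.png')[120:320,160:480]
cv2.imwrite(f'pics/{n}.png',cv2.convertScaleAbs(cv2.resize(np.vstack([a,b]),None,fx=1.5,fy=1.5,interpolation=cv2.INTER_CUBIC),alpha=1.5))
E
python3 look.py 2
```

```text
(no output)
```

View pics/2.png

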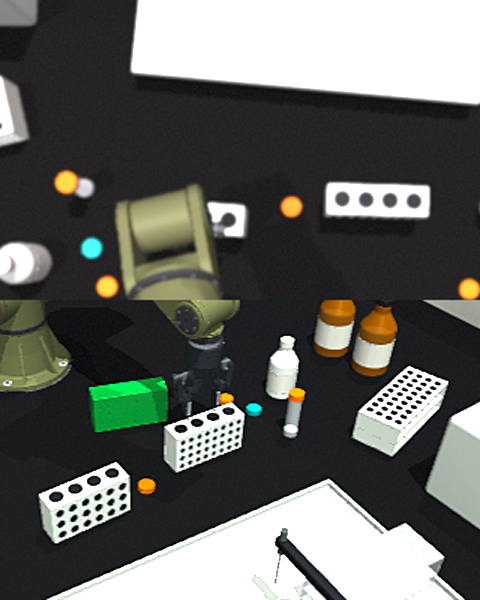

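Request:
drive_tool --steps '[[[-6, 0, 0], [0, 0, 0], 0.5], [[-12, 0, 0], [0, 0, 0], 0.5], [[-18, 0, 0], [0, 0, 0], 0.5], [[-22, 0, 0], [0, 0, 0], 0.5]]'

```text
time: 3.55
tool_pos: [0.5588, 0.1717, 0.0722]
orientation: [[-0.997, 0.078, 0.002], [0.078, 0.997, -0.0], [-0.002, 0.0, -1.0]]
wrist_force: [0.2, 0.7, -0.2]
width: 0.0643
```

```bash
python3 look.py 3
```

```text
(no output)
```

View pics/3.png

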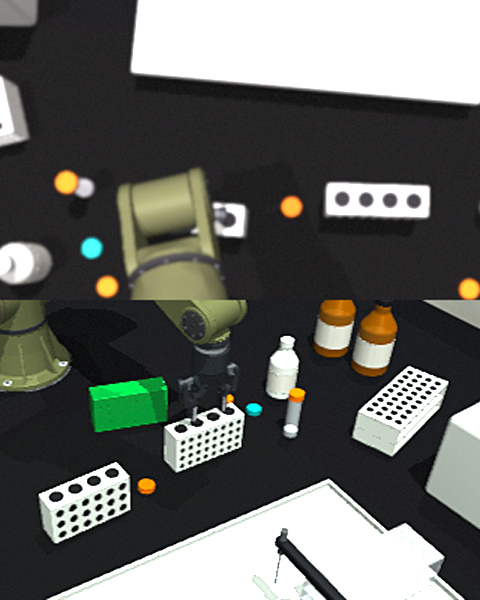

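```bash
python3 - <<'E'
from h import *
a=cv2.imread('pics/scene3.png')[130:220,310:410]
cv2.imwrite('pics/3z.png',cv2.convertScaleAbs(cv2.resize(a,None,fx=6,fy=6,interpolation=cv2.INTER_CUBIC),alpha=1.6))
c=dict(np.load('/tmp/scene3.png.npz'));P=pts(c)
s=readout.sense();O=s['orientation'];tp=s['tool_pos']
for sy in (-.032,.032):
  p=c['mtx']@(c['R']@(tp+O@[0,sy,0])+c['t']);print((p[:2]/p[2]).round(1))
for v in range(150,182,2): print(v,[tuple((P[v,u]*1000).round().astype(int)) for u in (349,350,351,373,374,375)])
E
```

```text
[347.7 178.1]
[364.2 172. ]
150 [(np.int64(557), np.int64(138), np.int64(184)), (np.int64(555), np.int64(144), np.int64(181)), (np.int64(552), np.int64(150), np.int64(176)), (np.int64(573), np.int64(223), np.int64(159)), (np.int64(579), np.int64(221), np.int64(164)), (np.int64(582), np.int64(223), np.int64(165))]
152 [(np.int64(558), np.int64(138), np.int64(177)), (np.int64(561), np.int64(139), np.int64(178)), (np.int64(569), np.int64(137), np.int64(184)), (np.int64(411), np.int64(368), np.int64(-2)), (np.int64(416), np.int64(369), np.int64(0)), (np.int64(419), np.int64(372), np.int64(1))]
154 [(np.int64(553), np.int64(143), np.int64(164)), (np.int64(568), np.int64(134), np.int64(177)), (np.int64(571), np.int64(136), np.int64(178)), (np.int64(441), np.int64(343), np.int64(16)), (np.int64(438), np.int64(350), np.int64(12)), (np.int64(426), np.int64(366), np.int64(-1))]
156 [(np.int64(571), np.int64(129), np.int64(174)), (np.int64(573), np.int64(131), np.int64(173)), (np.int64(571), np.int64(137), np.int64(170)), (np.int64(448), np.int64(337), np.int64(14)), (np.int64(452), np.int64(33
[... 2755 characters left out ...]
 (np.int64(585), np.int64(222), np.int64(63)), (np.int64(586), np.int64(225), np.int64(63)), (np.int64(585), np.int64(230), np.int64(60))]
178 [(np.int64(575), np.int64(130), np.int64(90)), (np.int64(583), np.int64(128), np.int64(96)), (np.int64(581), np.int64(133), np.int64(92)), (np.int64(589), np.int64(219), np.int64(59)), (np.int64(589), np.int64(224), np.int64(56)), (np.int64(591), np.int64(226), np.int64(57))]
180 [(np.int64(579), np.int64(128), np.int64(85)), (np.int64(581), np.int64(130), np.int64(85)), (np.int64(582), np.int64(133), np.int64(84)), (np.int64(590), np.int64(219), np.int64(51)), (np.int64(591), np.int64(223), np.int64(50)), (np.int64(588), np.int64(230), np.int64(45))]
```

View pics/3z.png

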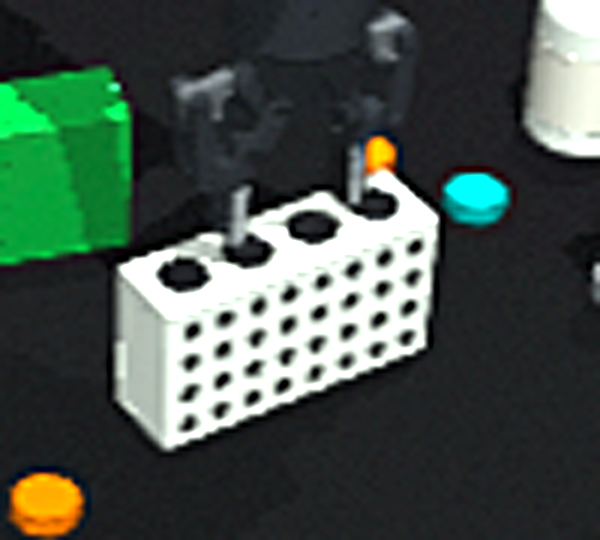

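Request:
drive_tool --steps '[[[40, 0, 0], [0, 0, 0], 0.5], [[70, 0, 0], [0, 0, 0], 0.5], [[75, 0, 36], [0, 0, 0], 0.5], [[75, 0, 36], [0, 0, 0], 0.5], [[75, 0, 36], [0, 0, 0], 0.5]]'

```text
time: 4.28
tool_pos: [0.4848, 0.1776, 0.037]
orientation: [[-0.997, 0.078, 0.003], [0.078, 0.997, 0.0], [-0.003, 0.0, -1.0]]
wrist_force: [0.4, -0.3, -0.6]
width: 0.0636
```

```bash
python3 look.py 4; python3 - <<'E'
from h import *
a=cv2.imread('pics/scene4.png')[100:200,310:410]
cv2.imwrite('pics/4z.png',cv2.convertScaleAbs(cv2.resize(a,None,fx=6,fy=6,interpolation=cv2.INTER_CUBIC),alpha=2.5))
E
```

```text
(no output)
```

View pics/4z.png

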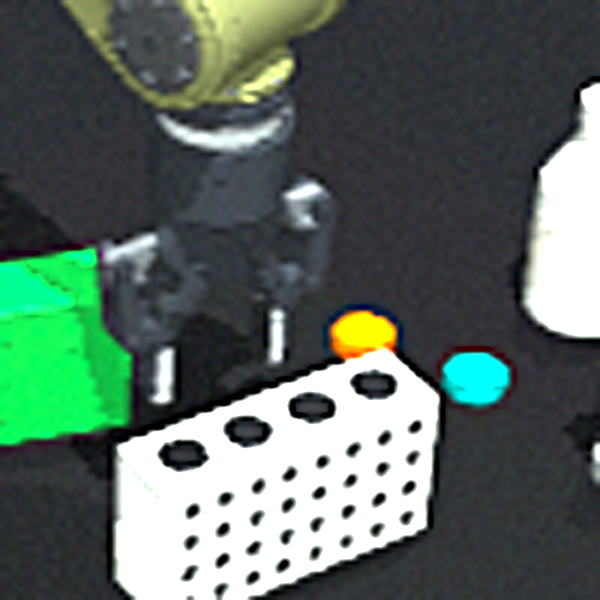

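```bash
python3 - <<'E'
from h import *
c=dict(np.load('/tmp/scene4.png.npz'));P=pts(c)
for v in range(156,172): print(v,[(P[v,u]*1000).round().astype(int).tolist() for u in (336,337,338)])
m=(P[...,1]>.02)&(P[...,1]<.26)&(P[...,0]<.6)&(P[...,0]>.3)&(c['pixels'][...,1]>c['pixels'][...,0].astype(int)+30)
q=P[m];print(q[:,:2].max(0),q[:,:2].min(0)); print([ (round(y,2),q[abs(q[:,1]-y)<.01][:,0].max().round(3)) for y in np.arange(.06,.2,.02) if (abs(q[:,1]-y)<.01).any()])
E
```

```text
156 [[498, 133, 128], [496, 139, 124], [497, 142, 123]]
157 [[501, 131, 126], [500, 136, 123], [499, 141, 121]]
158 [[501, 131, 122], [497, 138, 117], [498, 142, 116]]
159 [[491, 138, 109], [500, 136, 115], [500, 140, 114]]
160 [[494, 136, 108], [494, 141, 106], [499, 141, 109]]
161 [[492, 139, 101], [497, 138, 105], [493, 146, 99]]
162 [[494, 137, 100], [497, 139, 100], [497, 143, 99]]
163 [[488, 141, 90], [497, 139, 97], [498, 143, 95]]
164 [[492, 139, 89], [497, 139, 93], [499, 142, 92]]
165 [[492, 139, 85], [499, 138, 89], [497, 143, 86]]
166 [[489, 141, 78], [495, 141, 81], [496, 144, 81]]
167 [[411, 199, 0], [412, 203, -2], [413, 207, -3]]
168 [[418, 194, 1], [417, 199, -1], [425, 197, 5]]
169 [[425, 189, 4], [420, 197, -3], [425, 198, 0]]
170 [[420, 193, -5], [431, 189, 3], [432, 193, 2]]
171 [[433, 184, 2], [431, 189, -1], [532, 118, 95]]
[0.4228551 0.1745099] [0.31560823 0.02012642]
[(np.float64(0.06), np.float64(0.392)), (np.float64(0.08), np.float64(0.395)), (np.float64(0.1), np.float64(0.4)), (np.float64(0.12), np.float64(0.411)), (np.float64(0.14), np.float64(0.42)), (np.float64(0.16), np.float64(0.423)), (np.float64(0.18), np.float64(0.42))]
```

Request:
drive_tool --steps '[[[-15, 0, 2], [0, 0, 0], 0.5], [[-30, 0, 2], [0, 0, 0], 0.5], [[-38, 0, 2], [0, 0, 0], 0.5], [[-44, 0, 2], [0, 0, 0], 0.5], [[-50, 0, 2], [0, 0, 0], 0.5], [[-56, 0, 2], [0, 0, 0], 0.5], [[-60, 0, 2], [0, 0, 0], 0.5]]'

```text
time: 5.25
tool_pos: [0.5451, 0.1729, 0.0353]
orientation: [[-0.997, 0.078, 0.004], [0.078, 0.997, 0.0], [-0.004, 0.001, -1.0]]
wrist_force: [-1.3, -0.6, 0.4]
width: 0.0636
```

```bash
python3 look.py 5
```

```text
(no output)
```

View pics/5.png

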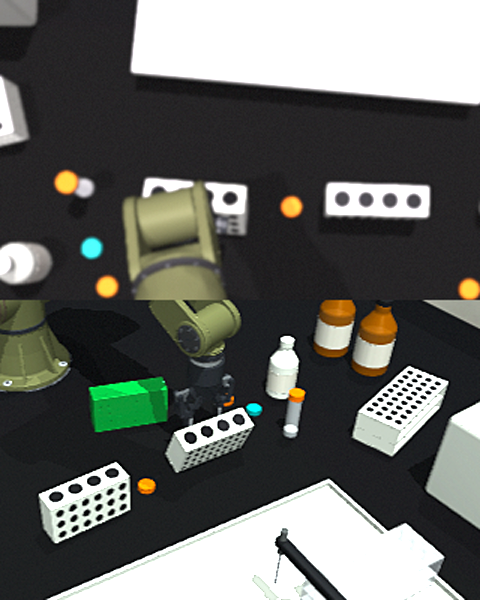

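Request:
drive_tool --steps '[[[-6, 0, 0], [0, 0, 0], 0.5], [[-12, 0, 0], [0, 0, 0], 0.5], [[-18, 0, 0], [0, 0, 0], 0.5], [[-24, 0, 0], [0, 0, 0], 0.5], [[-30, 0, 0], [0, 0, 0], 0.5], [[-36, 0, 0], [0, 0, 0], 0.5], [[-40, 0, 0], [0, 0, 0], 0.5], [[-40, 0, 0], [0, 0, 0], 0.5]]'

```text
time: 6.35
tool_pos: [0.5851, 0.1697, 0.0353]
orientation: [[-0.997, 0.079, 0.004], [0.079, 0.997, 0.0], [-0.004, 0.001, -1.0]]
wrist_force: [-0.8, -0.3, 0.9]
width: 0.0636
```

```bash
python3 look.py 6
```

```text
(no output)
```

View pics/6.png

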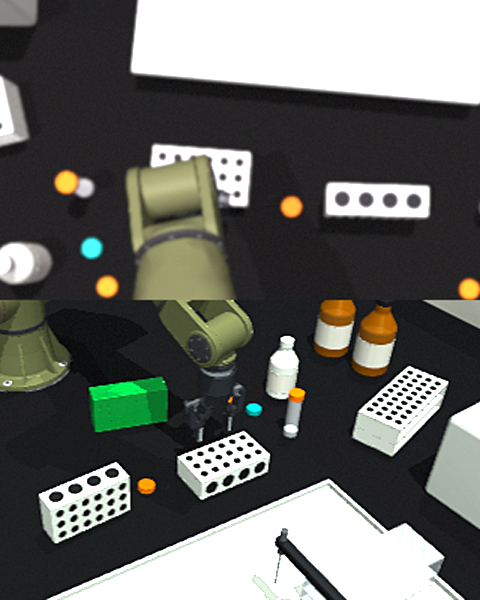

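Request:
drive_tool --steps '[[[30, 0, 0], [0, 0, 0], 0.5], [[40, 0, 0], [0, 0, 0], 0.5], [[40, 0, 20], [0, 0, 0], 0.5], [[40, 0, 30], [0, 0, 0], 0.5], [[40, 0, 38], [0, 0, 0], 0.5], [[40, 0, 42], [0, 0, 0], 0.5], [[40, 0, 42], [0, 0, 0], 0.5]]'

```text
time: 7.32
tool_pos: [0.5451, 0.1728, -0.0069]
orientation: [[-0.997, 0.078, 0.004], [0.078, 0.997, 0.0], [-0.004, 0.001, -1.0]]
wrist_force: [-0.4, -0.6, -0.0]
width: 0.0641
```

```bash
python3 look.py 7; cat > meas.py <<'E'
from h import *
import sys
np.set_printoptions(precision=4,suppress=True)
def fit(n,yr,xr=(.42,.83),z=(.045,.058)):
    c=dict(np.load(f'/tmp/{n}.png.npz'));P=pts(c)
    m=(c['pixels'].min(2)>80)&(P[...,2]>z[0])&(P[...,2]<z[1])&(P[...,1]>yr[0])&(P[...,1]<yr[1])&(P[...,0]>xr[0])&(P[...,0]<xr[1])
    m=cv2.morphologyEx(m.astype(np.uint8),cv2.MORPH_OPEN,np.ones((2,2),np.uint8))
    k,l,st,ce=cv2.connectedComponentsWithStats(m);i=1+np.argmax(st[1:,4])
    q=P[l==i]; print(n,cv2.minAreaRect(q[:,:2].astype(np.float32)),len(q),'z',np.median(q[:,2]))
if __name__=='__main__':
    yr=(float(sys.argv[2]),float(sys.argv[3]))
    xr=(.42,float(sys.argv[4])) if len(sys.argv)>4 else (.42,.83)
    for n in('top','scene'): fit(n+sys.argv[1],yr,xr)
E
python3 meas.py 7 .05 .3 .75; python3 - <<'E'
from h import *
c=dict(np.load('/tmp/scene7.png.npz'));P=pts(c)
s=readout.sense();print(s['wrist_force'])
m=(abs(P[...,0]-s['tool_pos'][0]-.011)<.006)&(abs(P[...,1]-s['tool_pos'][1])<.05)&(P[...,2]>.01)&(P[...,2]<.15)
print(np.percentile(P[m][:,2],[0,1,2,5,10,50]))
E
```

```text
top7 ((0.6098527908325195, 0.11508893966674805), (0.2913031578063965, 0.13631054759025574), 69.49801635742188) 1867 z 0.051607522442233426
scene7 ((0.9998602867126465, -0.21519601345062256), (0.18473684787750244, 1.2229852676391602), 43.256019592285156) 918 z 0.05174957183986158
[-1.07300939 -0.10264348 -0.44345172]
[0.03336373 0.03555553 0.03866076 0.04411476 0.05171739 0.10567304]
```

View pics/7.png

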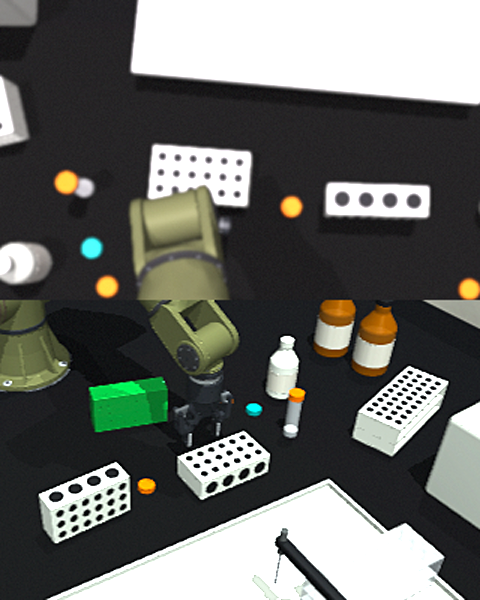

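Request:
drive_tool --steps '[[[-15, 0, 3], [0, 0, 0], 0.5], [[-27, 0, 3], [0, 0, 0], 0.5], [[-37, 0, 3], [0, 0, 0], 0.5], [[-49, 0, 3], [0, 0, 0], 0.5], [[-61, 0, 3], [0, 0, 0], 0.5], [[-73, 0, 3], [0, 0, 0], 0.5], [[-85, 0, 3], [0, 0, 0], 0.5], [[-97, 0, 3], [0, 0, 0], 0.5], [[-109, 0, 3], [0, 0, 0], 0.5], [[-120, 0, 3], [0, 0, 0], 0.5]]'

```text
time: 8.68
tool_pos: [0.6656, 0.1634, -0.0091]
orientation: [[-0.997, 0.078, 0.004], [0.078, 0.997, 0.0], [-0.004, 0.001, -1.0]]
wrist_force: [-3.4, 0.3, 2.0]
width: 0.0641
```

```bash
sed -i 's/m=cv2.morph/m0=m;m=cv2.morph/; s/q=P\[l==i\]/q=P[(l==i)\&m0]/' meas.py; python3 look.py 8;  python3 meas.py 8 .05 .3 .79
```

```text
top8 ((0.7215666770935059, 0.1572885513305664), (0.17004434764385223, 0.09173707664012909), 85.4430923461914) 828 z 0.051435535506399115
scene8 ((0.7345591187477112, 0.15709304809570312), (0.1772599220275879, 0.09434501081705093), 85.49800872802734) 865 z 0.051901579836656976
```

View pics/8.png

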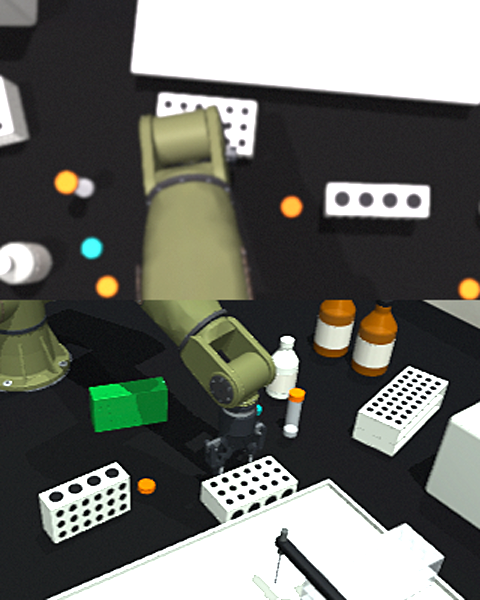

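Request:
drive_tool --steps '[[[-6, 0, 0], [0, 0, 0], 0.5], [[-12, 0, 0], [0, 0, 0], 0.5], [[-17, 0, 0], [0, 0, 0], 0.5], [[-21, 0, 0], [0, 0, 0], 0.5], [[-24, 0, 0], [0, 0, 0], 0.5]]'

```text
time: 9.4
tool_pos: [0.6902, 0.1612, -0.0091]
orientation: [[-0.997, 0.079, 0.005], [0.079, 0.997, 0.0], [-0.005, 0.001, -1.0]]
wrist_force: [-1.7, 0.9, -0.6]
width: 0.064
```

Request:
drive_tool --steps '[[[-2, 0, 0], [0, 0, 0], 0.5], [[-4, 0, 0], [0, 0, 0], 0.5], [[-6, 0, 0], [0, 0, 0], 0.5]]'

```text
time: 9.78
tool_pos: [0.6962, 0.1608, -0.0091]
orientation: [[-0.997, 0.079, 0.005], [0.079, 0.997, 0.0], [-0.005, 0.001, -1.0]]
wrist_force: [-1.2, -0.3, -1.4]
width: 0.0642
```

Request:
drive_tool --steps '[[[-2, 0, 0], [0, 0, 0], 0.5], [[-4, 0, 0], [0, 0, 0], 0.5]]'

```text
time: 10.02
tool_pos: [0.6985, 0.1606, -0.0091]
orientation: [[-0.997, 0.079, -0.0], [0.079, 0.997, 0.0], [0.0, 0.0, -1.0]]
wrist_force: [-29.1, -1.2, 13.3]
width: 0.064
```

```bash
python3 look.py 9;  python3 meas.py 9 .05 .3 .81; python3 - <<'E'
from h import *
a=cv2.imread('pics/top9.png')[90:190,210:310]
cv2.imwrite('pics/9z.png',cv2.convertScaleAbs(cv2.resize(a,None,fx=6,fy=6,interpolation=cv2.INTER_CUBIC),alpha=1))
E
```

```text
top9 ((0.7516394853591919, 0.10610070824623108), (0.08911573141813278, 0.09520494937896729), 85.57487487792969) 540 z 0.051451269130597665
scene9 ((0.7639648914337158, 0.15385445952415466), (0.17932571470737457, 0.0906682163476944), 85.21633911132812) 755 z 0.05225414785789589
```

View pics/9z.png

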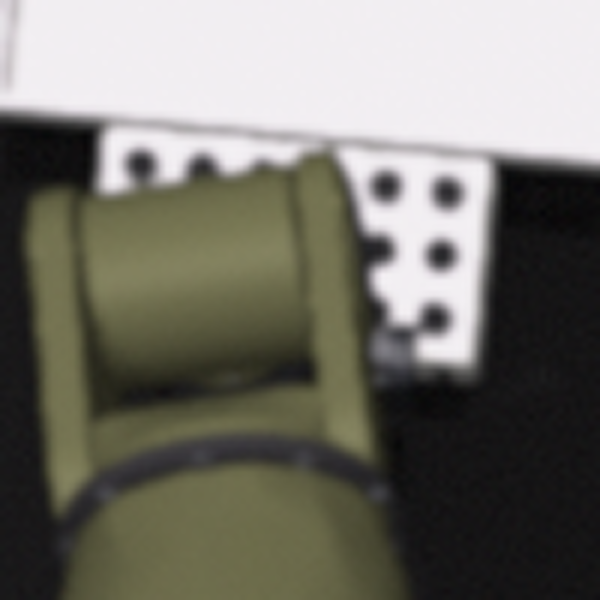

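Request:
drive_tool --steps '[[[3, 0, 0], [0, 0, 0], 0.5], [[10, 0, 0], [0, 0, 0], 0.5], [[35, 0, -20], [0, 0, 0], 0.5], [[35, 0, -75], [0, 0, 0], 0.5], [[35, 0, -130], [0, 0, 0], 0.5], [[35, 0, -130], [0, 0, 0], 0.5]]'

```text
time: 10.88
tool_pos: [0.6655, 0.1638, 0.1266]
orientation: [[-0.997, 0.079, 0.009], [0.079, 0.997, 0.002], [-0.009, 0.002, -1.0]]
wrist_force: [0.2, -0.2, -0.4]
width: 0.0639
```

```bash
python3 look.py 10;  python3 meas.py 10 .05 .3 .81; python3 - <<'E'
from h import *
s=readout.sense();d=np.array([.666,-.147,.12])-s['tool_pos'];print(s['tool_pos'],s['orientation'].T@d)
E
```

```text
top10 ((0.7557001709938049, 0.15422463417053223), (0.16962625086307526, 0.09604005515575409), 85.2829360961914) 1017 z 0.051477795149408964
scene10 ((0.7635113000869751, 0.15598216652870178), (0.177712082862854, 0.09156130254268646), 86.49653625488281) 755 z 0.05220407588628903
[0.66343845 0.16333322 0.12098949] [-0.02694234 -0.30917218  0.00095973]
```

View pics/10.png

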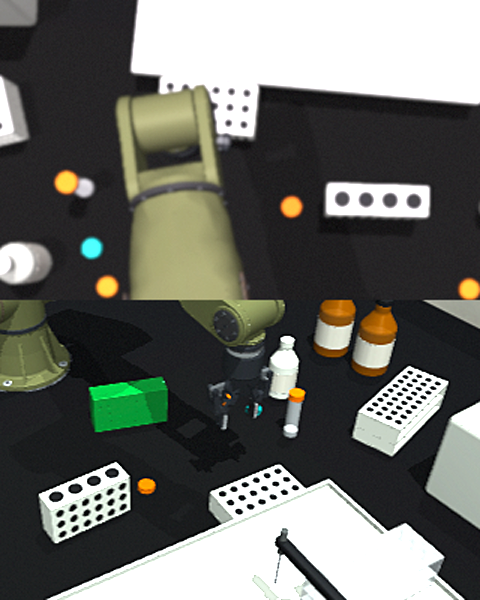

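Request:
drive_tool --steps '[[[-27, -309, 0], [0, 0, -3.5], 0.5], [[-27, -309, 0], [0, 0, -3.5], 0.5], [[-27, -309, 0], [0, 0, -3.5], 0.5], [[-27, -309, 0], [0, 0, -3.5], 0.5], [[-27, -309, 0], [0, 0, -3.5], 0.5], [[-27, -309, 0], [0, 0, -3.5], 0.5], [[-27, -309, 0], [0, 0, -3.5], 0.5], [[-27, -309, 0], [0, 0, -3.5], 0.5]]'

```text
time: 11.98
tool_pos: [0.666, -0.1454, 0.1204]
orientation: [[-1.0, 0.016, -0.0], [0.016, 1.0, 0.001], [0.0, 0.001, -1.0]]
wrist_force: [0.2, 0.3, -0.6]
width: 0.064
```

```bash
python3 look.py 11 b
```

```text
(no output)
```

View pics/11.png

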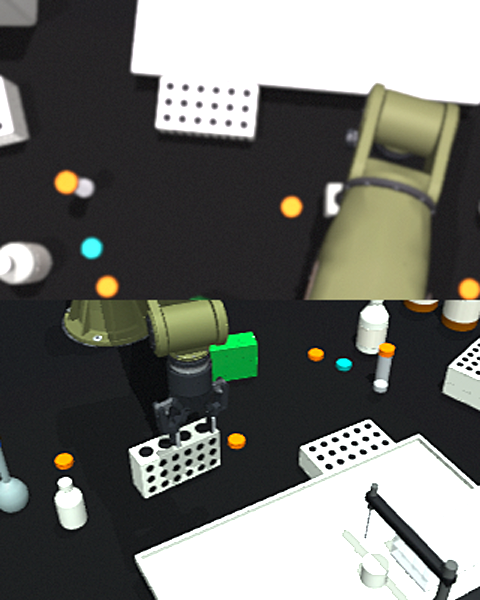

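Request:
drive_tool --steps '[[[0, 0, 45], [0, 0, 0], 0.5], [[0, 0, 80], [0, 0, 0], 0.5], [[0, 0, 84], [0, 0, 0], 0.5], [[0, 0, 84], [0, 0, 0], 0.5]]'

```text
time: 12.58
tool_pos: [0.6669, -0.1453, 0.0381]
orientation: [[-1.0, 0.015, 0.002], [0.015, 1.0, -0.0], [-0.002, -0.0, -1.0]]
wrist_force: [-0.1, -0.9, 0.0]
width: 0.0642
```

```bash
python3 look.py 12 b
```

```text
(no output)
```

View pics/12.png

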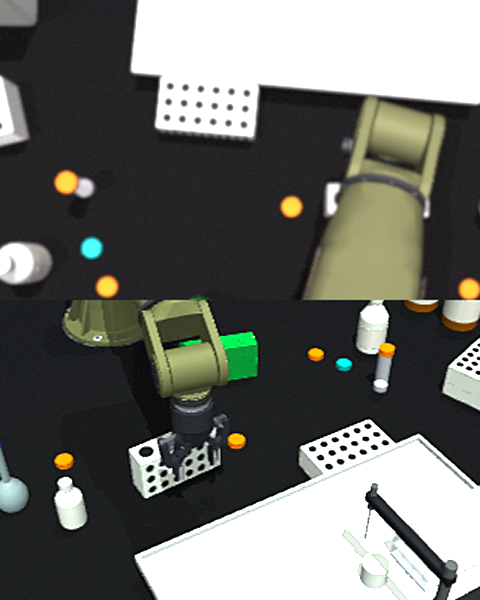

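Request:
drive_tool --steps '[[[14, 0, 0], [0, 0, 0], 0.5], [[26, 0, 0], [0, 0, 0], 0.5], [[34, 0, 0], [0, 0, 0], 0.5], [[40, 0, 0], [0, 0, 0], 0.5], [[46, 0, 0], [0, 0, 0], 0.5], [[52, 0, 0], [0, 0, 0], 0.5], [[56, 0, 0], [0, 0, 0], 0.5]]'

```text
time: 13.55
tool_pos: [0.611, -0.1447, 0.0388]
orientation: [[-1.0, 0.016, 0.004], [0.016, 1.0, -0.001], [-0.004, -0.001, -1.0]]
wrist_force: [1.3, -0.8, 1.8]
width: 0.0643
```

```bash
python3 look.py 13 b
```

```text
(no output)
```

View pics/13.png

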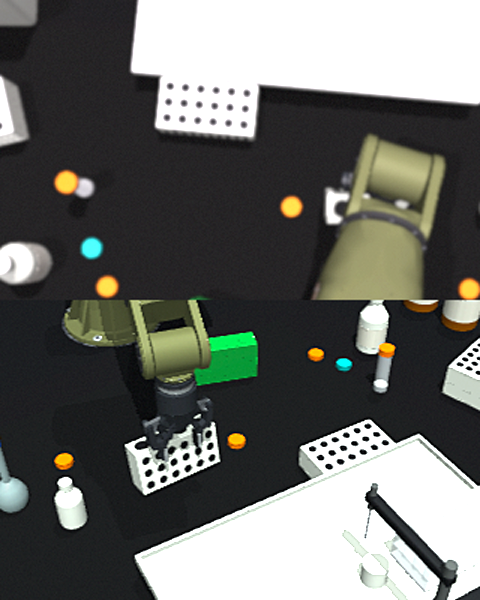

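Request:
drive_tool --steps '[[[6, 0, 0], [0, 0, 0], 0.5], [[12, 0, 0], [0, 0, 0], 0.5], [[18, 0, 0], [0, 0, 0], 0.5], [[24, 0, 0], [0, 0, 0], 0.5], [[30, 0, 0], [0, 0, 0], 0.5], [[36, 0, 0], [0, 0, 0], 0.5], [[40, 0, 0], [0, 0, 0], 0.5], [[40, 0, 0], [0, 0, 0], 0.5]]'

```text
time: 14.65
tool_pos: [0.5707, -0.1441, 0.0386]
orientation: [[-1.0, 0.016, 0.003], [0.016, 1.0, -0.001], [-0.003, -0.0, -1.0]]
wrist_force: [-0.6, -0.1, 0.1]
width: 0.0643
```

```bash
python3 look.py 14 b; python3 meas.py 14 -.26 -.04 .66
```

```text
top14 ((0.5099008679389954, -0.07591986656188965), (0.034980352967977524, 0.09351768344640732), 85.16929626464844) 287 z 0.051771242936267906
scene14 ((0.5219747424125671, -0.14447623491287231), (0.17236948013305664, 0.09395353496074677), 87.82354736328125) 546 z 0.05136278566848902
```

View pics/14.png

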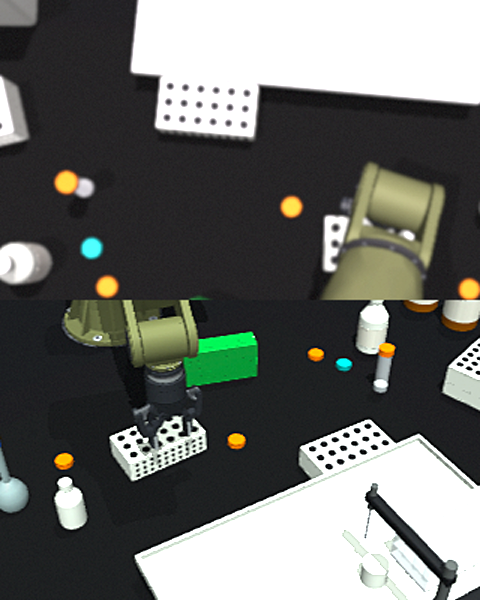

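Request:
drive_tool --steps '[[[0, 0, -40], [0, 0, 0], 0.5], [[0, 0, -70], [0, 0, 0], 0.5], [[60, 8, -80], [0, 0, 1.8], 0.5], [[120, 8, -80], [0, 0, 3.6], 0.5], [[140, 8, -80], [0, 0, 3.6], 0.5], [[140, 8, -80], [0, 0, 3.6], 0.5]]'

```text
time: 15.5
tool_pos: [0.4306, -0.134, 0.1187]
orientation: [[-0.997, 0.079, 0.004], [0.079, 0.997, -0.001], [-0.004, -0.001, -1.0]]
wrist_force: [0.0, -0.8, 0.3]
width: 0.0639
```

```bash
python3 look.py 15 b; python3 meas.py 15 -.26 -.04 .66
```

```text
top15 ((0.5085406303405762, -0.14492443203926086), (0.17069126665592194, 0.09213517606258392), 88.73612976074219) 1854 z 0.052056763723586044
scene15 ((0.5199442505836487, -0.14448022842407227), (0.17217209935188293, 0.0945587083697319), 89.00186157226562) 824 z 0.0514801503400021
```

View pics/15.png

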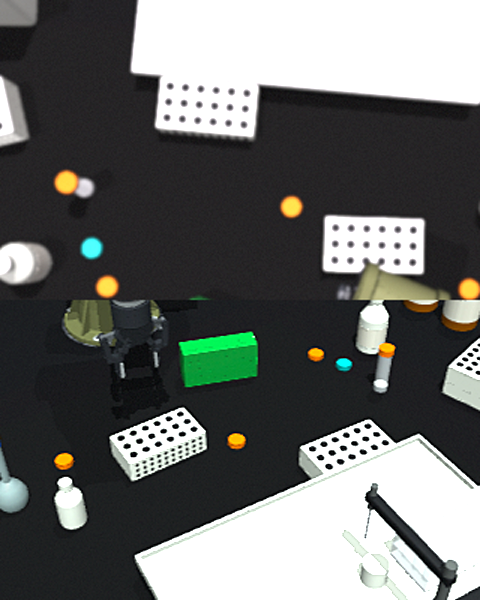

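Request:
drive_tool --steps '[[[3, 0, 55], [0, 0, 0], 0.5], [[3, 0, 105], [0, 0, 0], 0.5], [[3, 0, 122], [0, 0, 0], 0.5], [[3, 0, 126], [0, 0, 0], 0.5], [[3, 0, 126], [0, 0, 0], 0.5]]'

```text
time: 16.23
tool_pos: [0.4301, -0.134, -0.0073]
orientation: [[-0.997, 0.078, 0.005], [0.078, 0.997, -0.001], [-0.005, -0.001, -1.0]]
wrist_force: [0.3, -1.1, 0.4]
width: 0.0643
```

Request:
drive_tool --steps '[[[-12, 0, 1], [0, 0, 0], 0.5], [[-22, 0, 1], [0, 0, 0], 0.5], [[-30, 0, 1], [0, 0, 0], 0.5], [[-40, 0, 1], [0, 0, 0], 0.5], [[-52, 0, 1], [0, 0, 0], 0.5], [[-64, 0, 1], [0, 0, 0], 0.5], [[-76, 0, 1], [0, 0, 0], 0.5], [[-88, 0, 1], [0, 0, 0], 0.5], [[-100, 0, 1], [0, 0, 0], 0.5], [[-110, 0, 1], [0, 0, 0], 0.5]]'

```text
time: 17.48
tool_pos: [0.5405, -0.1427, -0.0078]
orientation: [[-0.997, 0.078, 0.005], [0.078, 0.997, -0.001], [-0.005, -0.001, -1.0]]
wrist_force: [-1.6, 0.5, -1.2]
width: 0.0641
```

```bash
python3 look.py 16 b; python3 meas.py 16 -.29 -.04 .75
```

```text
top16 ((0.5971112251281738, -0.15442821383476257), (0.1712547093629837, 0.08960660547018051), 86.60856628417969) 1145 z 0.05209715882709938
scene16 ((0.6082778573036194, -0.15382328629493713), (0.17297857999801636, 0.09411419928073883), 85.6129379272461) 948 z 0.051731720295444865
```

View pics/16.png

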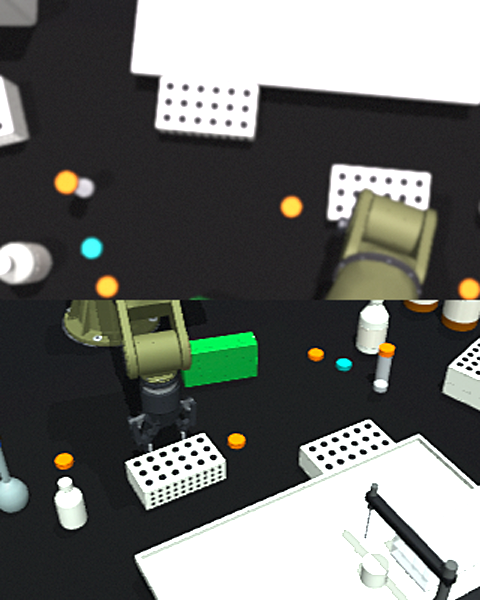

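Request:
drive_tool --steps '[[[-12, 0, 0], [0, 0, 0], 0.5], [[-24, 0, 0], [0, 0, 0], 0.5], [[-36, 0, 0], [0, 0, 0], 0.5], [[-48, 0, 0], [0, 0, 0], 0.5], [[-60, 0, 0], [0, 0, 0], 0.5], [[-72, 0, 0], [0, 0, 0], 0.5], [[-84, 0, 0], [0, 0, 0], 0.5], [[-96, 0, 0], [0, 0, 0], 0.5], [[-108, 0, 0], [0, 0, 0], 0.5], [[-118, 0, 0], [0, 0, 0], 0.5]]'

```text
time: 18.82
tool_pos: [0.6591, -0.152, -0.0072]
orientation: [[-0.997, 0.078, 0.005], [0.078, 0.997, -0.001], [-0.005, -0.001, -1.0]]
wrist_force: [-1.9, -0.1, -1.4]
width: 0.0642
```

Request:
drive_tool --steps '[[[-4, 0, 0], [0, 0, 0], 0.5], [[-8, 0, 0], [0, 0, 0], 0.5], [[-11, 0, 0], [0, 0, 0], 0.5]]'

```text
time: 19.2
tool_pos: [0.6701, -0.1528, -0.0071]
orientation: [[-0.997, 0.078, 0.005], [0.078, 0.997, -0.001], [-0.005, -0.001, -1.0]]
wrist_force: [-2.5, 0.8, 0.9]
width: 0.0639
```

n·p = 0.680, contact is expected at about 0.684.

Request:
drive_tool --steps '[[[-2, 0, 0], [0, 0, 0], 0.5], [[-4, 0, 0], [0, 0, 0], 0.5], [[-5, 0, 0], [0, 0, 0], 0.5]]'

```text
time: 19.58
tool_pos: [0.6738, -0.1531, -0.0072]
orientation: [[-0.997, 0.078, 0.002], [0.078, 0.997, -0.001], [-0.002, -0.0, -1.0]]
wrist_force: [-19.9, 3.3, 10.2]
width: 0.0642
```

Contact. Back off, rise and check.

Request:
drive_tool --steps '[[[3, 0, 0], [0, 0, 0], 0.5], [[10, 0, 0], [0, 0, 0], 0.5], [[50, 0, -20], [0, 0, 0], 0.5], [[110, 0, -75], [0, 0, 0], 0.5], [[170, 0, -130], [0, 0, 0], 0.5], [[230, 0, -150], [0, 0, 0], 0.5], [[250, 0, -150], [0, 0, 0], 0.5], [[250, 0, -150], [0, 0, 0], 0.5]]'

```text
time: 20.58
tool_pos: [0.4227, -0.1334, 0.1441]
orientation: [[-0.997, 0.079, 0.005], [0.079, 0.997, -0.002], [-0.005, -0.002, -1.0]]
wrist_force: [0.2, -0.6, 0.1]
width: 0.0641
```

```bash
python3 look.py 17 b; python3 meas.py 17 -.29 -.04 .79;python3 meas.py 17 .04 .29 .82; python3 - <<'E'
from h import *
a=cv2.imread('pics/top17.png')[80:180,200:460]
cv2.imwrite('pics/17z.png',cv2.resize(a,None,fx=3,fy=3,interpolation=cv2.INTER_CUBIC))
def ray(c,u,v,z):
    d=c['R'].T@np.linalg.inv(c['mtx'])@[u,v,1];o=-c['R'].T@c['t'];return o+d*(z-o[2])/d[2]
c=dict(np.load('/tmp/top17.png.npz'));g=c['pixels'].min(2).astype(float)
# near edge of each rack, z=.052, vs tray edge fitted earlier (x=.7885+.0788y)
for u0,u1 in((228,288),(348,400)):
    e=[]
    for u in range(u0,u1,2):
        k=np.nonzero(g[100:190,u]>90)[0].max()+100.5
        e.append(ray(c,u,k,.052)[:2])
    e=np.array(e);p=np.polyfit(e[:,1],e[:,0],1);ym=e[:,1].mean();print('near edge slope',p[0],'dist to front',.7885+.0788*ym-np.polyval(p,ym))
o=dict(np.load('/tmp/top0.png.npz'))
for n,i in(('before',o),('after',c)):
    h=cv2.cvtColor(i['pixels'],cv2.COLOR_RGB2HSV);m=((h[...,0]<22)&(h[...,1]>150)&(h[...,2]>120)).astype(np.uint8)
    k,l,st,ce=cv2.connectedComponentsWithStats(m);print(n,[ce[j].round(1).tolist() for j in range(1,k) if 100<st[j,4]<250 and ce[j][0]<500])
E
```

```text
top17 ((0.7355506420135498, -0.16532859206199646), (0.17319583892822266, 0.10784894227981567), 85.94050598144531) 1982 z 0.0517910214099049
scene17 ((0.7387580871582031, -0.16405808925628662), (0.17225326597690582, 0.09265752136707306), 84.67692565917969) 1000 z 0.052109451016999445
top17 ((0.7547554969787598, 0.15448567271232605), (0.16976398229599, 0.09632056206464767), 85.28545379638672) 1960 z 0.05146896533209462
scene17 ((0.7638262510299683, 0.1558239609003067), (0.1758982241153717, 0.09172683209180832), 86.2497329711914) 755 z 0.05221813320107714
near edge slope 0.07824306792954575 dist to front 0.09580095287383827
near edge slope 0.07873809726244146 dist to front 0.09555614739045415
before [[163.9, 181.1], [313.8, 197.4], [19.6, 203.8], [191.0, 250.7], [24.8, 252.6], [432.5, 252.5]]
after [[163.9, 181.1], [313.8, 197.4], [19.4, 203.7], [191.0, 250.6], [24.7, 252.6], [432.6, 252.5]]
```

View pics/17.png

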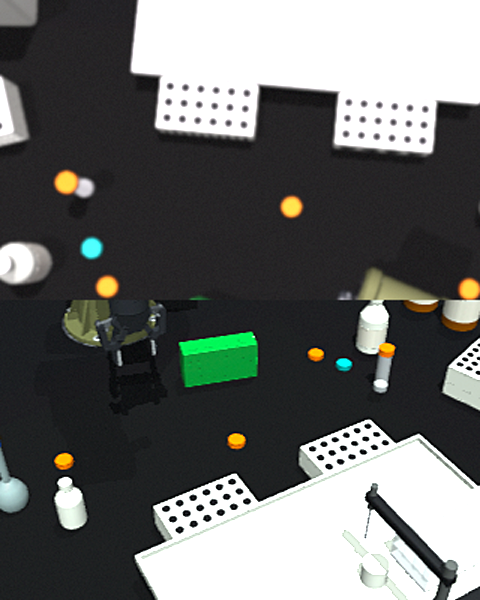

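View pics/17z.png

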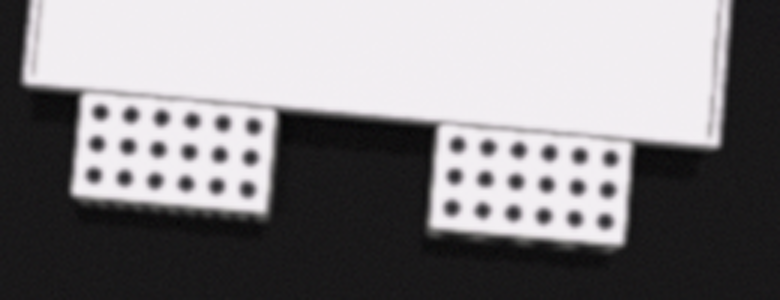

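Both racks lie flat with their 18 holes up and flush. Their near edges sit 95.8 and 95.6 mm from the front, the slopes match (0.078 and 0.079 against 0.079), and the caps have not moved. I'm handing the job in.

```bash
python3 -c "
from plant import ticket,readout
print(readout.sense()['wrist_force']);print(ticket.close_job())"
```

```text
[ 0.31191925 -0.12558818 -0.25125729]
the job is handed in; nothing more can be done
None
```

I tipped rack_a away from the robot and rack_b towards it, using only the half-open fingertips. I then pushed each one flush against the autosampler and handed the job in at about 20.6 s, with the arm clear of everything.

**Last checks (top camera):**
- **Racks:** both show 3 rows of 6 holes facing up, with the upper face at about 52 mm. Their near edges are 95.8 mm (rack_a) and 95.6 mm (rack_b) from the front edge, against 95 mm when flush. Both are within about 0.1° of parallel to it. The last pushes met a firm stop at about 29 N (rack_a) and 20 N (rack_b).
- **Loose items:** the three caps and the tube's cap had moved no more than 0.1 pixel. The bottles and flask I checked only by eye. The big bottle, the small bottle and the flask's base looked undisturbed, but the flask's top was outside my last crop.

**What disagreed:**
- **Cameras:** they differed by about 8–10 mm in x. The scene camera matched the arm better where I compared them, so I relied on contact forces and on measurements within a single picture. My fits from the scene camera and from rack_b's whole outline came out noisier than the edge check above, with one angle differing by up to 1°.
- **Fingertips:** they sat about 40 mm above the reported tool point, so my first push at rack_a passed over it without touching. I lowered the tool and repeated it.

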